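# Fit the steamer pole and clamp it

## Task

Fit the pole to the garment steamer: lift the silver pole out of its caddy and push it down into the orange-ringed socket on the steamer, past the grip of the sealing ring, until it bottoms out; how deep that is you must feel, so do not ram it once it is home. Only then press the red clamp lever right down, let go, and leave the hanger top and the goods on the counter where they are.

Things in the scene. Friction and masses are not known exactly. Their poses are not given: they have to be found in the camera images.
- pole_grip (a point): Middle of the pole's dark grey grip collar (30 mm across, 20 mm up and down from here, orange edge rings), on the axis, 190 mm above the pole's lower end; z up the pole. Loose rigid silver aluminium tube, 222 mm long, 22 mm across, about 0.11 kg; above the collar only a 17 mm stub, 12 mm high. It stands in one of the caddy's two pockets (which one varies).
- pole_foot (a point): Lower end of the silver pole, on its axis: a black end plug, 16 mm across at the very end, widening to the full 22 mm over the first 10 mm. z is up the pole.
- caddy: Grey caddy, a fixed tray 190 (y) by 96 by 30 mm tall; origin at the centre of its underside. Its two pole pockets are at y = +50 and -50 mm, floor 6 mm and rim 56 mm above the counter, about 1 mm of play: draw the pole straight up by 60 mm or more.
- steamer: Garment steamer, fixed: white and lilac housing 200 by 260 mm, 108 mm tall, with a clear water tank to 208 mm on its +y half. Origin on the counter; the housing spans y = -100 to +160 mm, the white pole socket stands at y = -135 mm and the red clamp lever reaches on to y = -260 mm.
- socket_mouth (a point): Centre of the steamer's upright pole socket (white sleeve 44 mm across), level with the top of its flared orange ring, 120 mm above the counter; z up along its axis, y towards the water tank, the lever on the -y side. Bore 24 mm, flared to 29 mm at the top. The rubber stop at the bottom is 42 to 68 mm below here (it differs from unit to unit), unseen: felt as a hard end, beyond 16 N; it bears 38 N at most.
- collet (a point): Middle of the collet in the socket, on its axis, 22 mm below the mouth: four sprung rubber bulges that together are the sealing ring. They stop a light push, take a peak of about 7 to 13 N to spread as the taper enters, then drag on the tube at about 3 to 7 N and hold it where it is left.
- clamp_pad (a point): Middle of the top face of the paddle (26 mm wide, 34 mm long) on the end of the red clamp lever. The lever's pivot is level, along x of socket_mouth, 28 mm from the socket's axis on its -y side, 92 mm above the counter; this point is 80 mm along the lever. Lever up: its end reaches 150 mm above the counter. Lever down: this point is 108 mm from the socket axis, 98 mm above the counter, free air below.
- clamp (a joint): Angle of the red clamp lever in rad: 0 is up (sloping outward at 32 degrees above level), 0.55 is right down, level, at its end stop. It starts at 0 to 0.08, moves stiffly (about 4 to 7 N down on the paddle) and stays where it is left.
- hanger_top: Black hanger top, loose, upright in the caddy's other pocket, 100 mm from the pole: tube 22 mm across with a small yoke 62 mm wide, 155 mm tall. Origin at the centre of its underside. Leave it.
- brush_head: White and lilac steam brush head lying on the counter, 105 mm wide, 30 mm tall, handle stub to its -x. Origin at the centre of its underside. Leave it.
- green_vase: Green glass vase, 80 mm across, 150 mm tall. Origin at the centre of its underside. Leave it.
- china_bowl: Blue china bowl, 120 mm across, 55 mm tall. Origin at the centre of its underside. Leave it.
- purple_box: Purple gift box, 90 by 70 by 100 mm tall. Origin at the centre of its underside. Leave it.
- tag_gun: Blue tagging gun lying on the counter, about 120 by 100 mm, 34 mm tall. Origin at its underside. Leave it.
Things that resemble listed ones, but are neither listed nor needed, are in the scene too. What is meant by the part that bears pole_grip is not yellow, and is the smaller of those in its own colour.

How it is judged:
By the outcome, as a careful person would: the job done as asked, in the order asked, and still so for the second after the job is handed in, with the robot touching nothing.
It also fails if it takes over 61 s, if anything falls off the work surface, if the arm or the gripper's body presses on something with over 40 N, if the wrist force passes 120 N, or if a joint passes its speed limit or range.

## Robot

A 6-joint arm with a two-finger parallel gripper is mounted at the origin on the work surface. World frame = base frame: x ahead of the robot, y to its left, z up, the work surface at z = 0. Lengths are in m, angles in rad, forces in N, time in s.
With the tool pointing down it reaches from about 0.425 to 0.95 m from the base axis. Payload 3.5 kg.
Tool frame: the origin (TCP) lies midway between the tips of the shut fingers; the grasp point (between the pads) lies 19 mm behind it; z points along the fingers, y is the line along which they close (so a half turn about z gives the same grasp; the last joint's range is limited). The gripper opens to 85 mm and grips with 20 to 120 N. Pads are 22 mm wide; open, the fingers measure 114 mm over their backs; the gripper's body (76 mm by 85 mm) begins 54 mm behind the grasp point. The pads swing forward as they close: fully open they stand 13 mm farther back than shut.
Start: joints at [-1.378, 0.286, 1.577, -0, 1.279, -0.15], TCP at [0.227, -0.636, 0.231] pointing down, gripper open.
Joint ranges: [-2.77, 2.77], [-0.9, 2.22], [0.21, 2.48], [-1.53, 4.67], [0.24, 2.81], [-2.84, 2.84]. Speed limits (rad/s): [2.79, 2.79, 3.14, 3.14, 3.14, 3.14].

## Interface

Orientations are given as a unit quaternion [x, y, z, w].
In Python, from plant import get_state, read_camera, ctrl gives the robot as it stands.
- The arm moves only by the shell command python3 -m crank 'ROWS' [FORCE]. ROWS is JSON, a list of rows, each a list of 3 entries, a list of its own where there are three numbers: the shift along the tool's x, y, z in mm, then the turn about the tool's z in degrees, then the closure in counts, from 0 (fully open) to 255 (shut). In form: [[[tx, ty, tz], yaw, claw], ...]. A call has 1 to 10 rows; each row is the pose to reach, as a shift and turn from the pose commanded when the call began, along the tool's axes at that moment; what a row does not reach only later rows make up. A row lasts 1/10 s, in which the tool goes at most 50 mm and 8.59 degrees, less where a joint would pass 70% of its speed; a pose out of reach is approached as far as the arm can. A call with a gripper value outside its range is refused whole. The fingers move at their own pace and stop on an object; FORCE is the grip in N (left out, the last holds). Time passes only in rows, so rows that repeat a pose let the fingers close. It gives the time, the measured TCP pose, the force, the opening and the grip force at its end, in the units of the state.
- get_state(): the state, without advancing time (a new reading comes with each control period).
- read_camera(name): name is "side" or "top"; returns a dict with "frame" (480x640x3 uint8, blue, green, red), "range_z" (480x640 float32, m along the optical axis (not along the pixel's ray), 0 where there is no reading), "vfov" (degrees; the focal length in pixels is half the picture's height over the tangent of half this angle, whatever the lens; pixels are square), "cx", "cy" (the principal point, pixels), "origin" and "orientation" of the camera in the world. Camera axes: x right, y down, z forward; pixel columns grow to the right and rows downward; lengths in m; the calibration is good to about 2 mm. A picture is of the moment at which its call begins.
- ctrl.sign_off(): hands the job in; it is judged then, once.
The state is a dict: "time": time; "qpos": joint angles; "dq": joint speeds; "joint_efforts": joint torques, N m; "eef_pos": TCP position; "tcp_rot": TCP orientation; "contact_force": force on the tool from outside, world axes, zero at the start; "wrist_torque": the same for the moment, N m; "opening": opening from 0.0 (shut) to 1.0 (fully open); "finger_force": force on a finger pad.
Only numpy, scipy, OpenCV 4.12 (cv2) and the standard library are available. Lean on these libraries where they do the work, as an engineer would, in place of code of your own. Each camera call takes 0.05 s, during which the arm holds its last target. There are 200 camera calls.

## Working session

There is one attempt and no reset: what is moved stays moved. The work goes in short steps, Python scripts to look and compute and a shell command to move; the robot and the scene stay as the last step left them, time stands still between calls to the robot, and variables do not carry over. Pictures are saved under pics/ and viewed, at most 10 in all, crops included, and the job is handed in when it is done.

```bash
mkdir -p pics; ls; cat > h.py <<'E'
import numpy as np, cv2, pickle
from scipy.spatial.transform import Rotation as R
def cloud(c):
    f=240/np.tan(np.radians(c["vfov"])/2); h,w=c["range_z"].shape
    v,u=np.mgrid[:h,:w]; z=c["range_z"]
    p=np.stack([(u-c["cx"])/f*z,(v-c["cy"])/f*z,z],-1)
    return p@R.from_quat(c["orientation"]).as_matrix().T+np.array(c["origin"])
E
python3 - <<'E'
from plant import *
from h import *
print(get_state())
for n in("side","top"):
    c=read_camera(n); pickle.dump(c,open(n+"0.pkl","wb")); cv2.imwrite(f"pics/{n}0.png",c["frame"])
    print(n,{k:v for k,v in c.items() if k not in("frame","range_z")},(c["range_z"]>0).mean())
E
```

```text
pics
{'time': 0.0, 'qpos': array([-1.37798817e+00,  2.87198684e-01,  1.57820507e+00,  5.70248543e-06,
        1.27856765e+00, -1.49977695e-01]), 'dq': array([-0.0019294 ,  0.00076861, -0.00112834,  0.00042207,  0.00217446,
       -0.00122934]), 'joint_efforts': array([ 6.58942936e-04, -4.05981016e+01, -2.92623550e+01, -7.29238195e-05,
        5.66245973e-03,  5.13968942e-06]), 'eef_pos': array([ 0.22679094, -0.63505807,  0.22990995]), 'tcp_rot': array([ 9.85347596e-01,  1.70554100e-01, -2.27400692e-05, -1.18916213e-03]), 'contact_force': array([-0.64561864, -0.2226862 ,  1.08682738]), 'wrist_torque': array([-0.01074875,  0.04426434, -0.0118792 ]), 'finger_force': 0.0, 'opening': 1.000127910125613}
side {'vfov': 50.797610426561, 'cx': 322.67692932694575, 'cy': 234.05190870802628, 'origin': array([0.00867657, 0.44388222, 1.03046814]), 'orientation': array([-0.38024442,  0.85776289, -0.31617829,  0.140315  ])} 0.9961263020833333
top {'vfov': 52.75548741950963, 'cx': 315.0528066822052, 'cy': 246.3713598423941, 'origin': array([ 0.47863766, -0.07069838,  1.45634042]), 'orientation': array([ 0.71668236, -0.69653616,  0.03227682, -0.01272726])} 0.9960514322916667
```

View pics/side0.png

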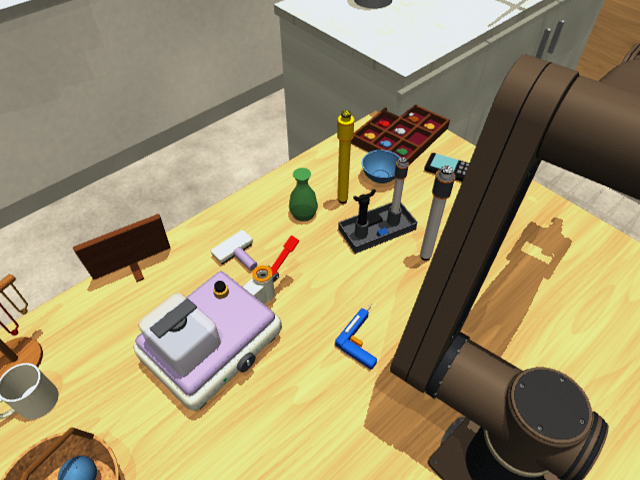

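View pics/top0.png

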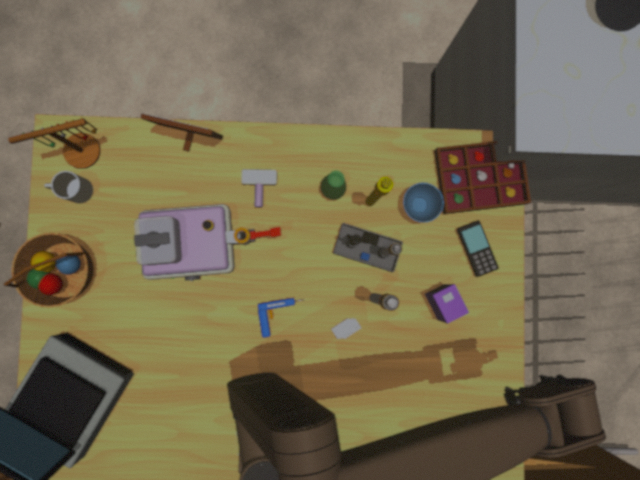

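The side view shows the pole (grey collar top ~(401,165)) in the caddy's right pocket and the hanger at (364,210). The decoys are a bigger silver pole at (437,215) and a yellow one at (345,150). The orange ring is at (262,272) and the red lever at (285,257). In the top view the socket is ~(242,236), the paddle ~(275,232), the pole top ~(397,247) and the hanger ~(350,240).

```bash
python3 - <<'E'
from h import *
for n,rois in(("side",dict(ring=(245,255,282,290),lev=(268,232,303,280),pole=(385,150,415,235))),("top",dict(ring=(230,224,254,248),lev=(245,222,290,245),pole=(380,230,410,265)))):
    c=pickle.load(open(n+"0.pkl","rb")); P=cloud(c); hsv=cv2.cvtColor(c["frame"],cv2.COLOR_BGR2HSV)
    H,S,V=[hsv[...,i].astype(int) for i in range(3)]
    for k,(u0,v0,u1,v1) in rois.items():
        m=np.zeros(H.shape,bool); m[v0:v1,u0:u1]=1
        z=P[...,2]
        if k=="ring": m&=(H>8)&(H<22)&(S>170)&(z>.1)
        if k=="lev": m&=((H<5)|(H>174))&(S>150)&(z>.07)
        if k=="pole": m&=(z>.07)
        p=P[m]; print(n,k,m.sum(),p.mean(0).round(4),p.min(0).round(3),p.max(0).round(3))
        if k=="pole":
            for a in np.arange(.07,.26,.015):
                q=p[(p[:,2]>=a)&(p[:,2]<a+.015)]
                if len(q): print(' ',round(a,3),len(q),q.mean(0).round(4),q.min(0).round(3),q.max(0).round(3))
        if k=="lev":
            o=np.argsort(p[:,2]); q=p[o[-40:]]; print('  top',q.mean(0).round(4)); 
            d=p-p.mean(0); print('  dir',np.linalg.svd(d,full_matrices=False)[2][0].round(3))
        if k=="ring":
            q=p[p[:,2]>.115]; print('  top',len(q),q.mean(0).round(4),((q.max(0)+q.min(0))/2).round(4))
            (cx,cy),r=cv2.minEnclosingCircle(q[:,:2].astype(np.float32)); print('  circ',cx,cy,r)
E
```

```text
side ring 173 [0.5918 0.0981 0.1199] [0.568 0.038 0.1  ] [0.613 0.121 0.125]
  top 166 [0.5914 0.099  0.1206] [0.5906 0.0797 0.1211]
  circ 0.5953463315963745 0.07928198575973511 0.04232969880104065
side lev 294 [0.5931 0.0313 0.1327] [ 0.009 -0.008  0.099] [0.614 0.444 1.03 ]
  top [0.5707 0.0207 0.1906]
  dir [-0.51   0.354  0.784]
side pole 507 [ 0.5492 -0.2968  0.1742] [ 0.009 -0.326  0.07 ] [0.576 0.444 1.03 ]
  0.07 37 [ 0.5558 -0.3058  0.0764] [ 0.549 -0.317  0.07 ] [ 0.567 -0.298  0.084]
  0.085 35 [ 0.5562 -0.3057  0.0926] [ 0.548 -0.319  0.085] [ 0.568 -0.3    0.099]
  0.1 36 [ 0.5552 -0.3059  0.1078] [ 0.548 -0.317  0.1  ] [ 0.566 -0.301  0.115]
  0.115 39 [ 0.5561 -0.3053  0.1229] [ 0.549 -0.314  0.115] [ 0.568 -0.3    0.13 ]
  0.13 33 [ 0.5556 -0.306   0.1377] [ 0.548 -0.317  0.131] [ 0.567 -0.301  0.144]
  0.145 38 [ 0.555  -0.3058  0.1517] [ 0.549 -0.317  0.146] [ 0.563 -0.299  0.16 ]
  0.16 37 [ 0.5558 -0.305   0.1662] [ 0.549 -0.315  0.16 ] [ 0.568 -0.298  0.174]
  0.175 45 [ 0.5542 -0.3034  0.1835] [ 0.545 -0.323  0.176] [ 0.572 -0.294  0.19 ]
  0.19 64 [ 0.5541 -0.
[... 844 characters left out ...]
 0.55  -0.309  0.102] [ 0.567 -0.304  0.115]
  0.115 8 [ 0.5577 -0.3074  0.1201] [ 0.549 -0.312  0.116] [ 0.568 -0.304  0.123]
  0.13 8 [ 0.5564 -0.3061  0.1369] [ 0.549 -0.313  0.13 ] [ 0.564 -0.304  0.145]
  0.145 3 [ 0.5566 -0.3051  0.1498] [ 0.55  -0.307  0.149] [ 0.561 -0.304  0.151]
  0.16 2 [ 0.5625 -0.3065  0.1734] [ 0.552 -0.31   0.173] [ 0.573 -0.303  0.174]
  0.175 10 [ 0.5541 -0.3036  0.183 ] [ 0.546 -0.309  0.179] [ 0.567 -0.3    0.187]
  0.19 12 [ 0.5553 -0.3032  0.1978] [ 0.545 -0.311  0.19 ] [ 0.569 -0.299  0.204]
  0.205 72 [ 0.5581 -0.3128  0.2149] [ 0.545 -0.329  0.21 ] [ 0.573 -0.3    0.219]
  0.22 41 [ 0.5599 -0.3148  0.2262] [ 0.552 -0.324  0.22 ] [ 0.573 -0.306  0.233]
```

```bash
python3 - <<'E'
from h import *
from scipy.optimize import least_squares
def fit(q,r):
    s=least_squares(lambda x:np.hypot(q[:,0]-x[0],q[:,1]-x[1])-r,q[:,:2].mean(0)-0,loss="soft_l1",f_scale=.001); return s.x.round(4),round(np.sqrt(np.mean(s.fun**2)),4)
for n,rois in(("side",dict(ring=(245,255,282,290),lev=(268,232,303,280),pole=(385,150,415,235))),("top",dict(ring=(230,224,254,248),lev=(245,222,290,245),pole=(380,230,410,265)))):
    c=pickle.load(open(n+"0.pkl","rb")); P=cloud(c); hsv=cv2.cvtColor(c["frame"],cv2.COLOR_BGR2HSV)
    H,S,V=[hsv[...,i].astype(int) for i in range(3)]; z=P[...,2]; cam=np.array(c["origin"])
    def roi(k):
        u0,v0,u1,v1=rois[k]; m=np.zeros(H.shape,bool); m[v0:v1,u0:u1]=1; return m&(c["range_z"]>0)&(z<.3)
    p=P[roi("pole")]
    for a,b,r in((.07,.168,.011),(.178,.208,.015)):
        q=p[(p[:,2]>a)&(p[:,2]<b)]; print(n,"pole",len(q),fit(q,r),q[:,:2].mean(0))
    q=p[(p[:,2]>.2115)&(p[:,2]<.2185)]; print("  collar top bbox",(q.max(0)+q.min(0))/2,np.ptp(q,0))
    q=p[(p[:,2]>.223)]; print("  stub bbox",len(q),(q.max(0)+q.min(0))/2,np.ptp(q,0),q.mean(0))
    m=roi("ring")&(H>8)&(H<22)&(S>150); q=P[m&(z>.117)&(z<.125)&(P[...,1]>.06)]
    print(n,"ring",len(q),q.mean(0),(q.max(0)+q.min(0))/2,np.ptp(q,0),q[:,2].std())
    m=roi("lev")&((H<5)|(H>174))&(S>150)&(z>.085); q=P[m]
    print(n,"lev",len(q)," axis xy",np.polyfit(q[:,1],q[:,0],1).round(4))
    y=q[:,1]
    for a in np.arange(-.01,.07,.01):
        g=q[(y>=a)&(y<a+.01)]
        if len(g): print("   ",round(a,3),len(g),((g.max(0)+g.min(0))/2).round(4),np.ptp(g,0).round(3))
E
```

```text
side pole 243 (array([ 0.5608, -0.3127]), np.float64(0.0015)) [ 0.55571802 -0.30567915]
side pole 115 (array([ 0.561 , -0.3128]), np.float64(0.0015)) [ 0.55407217 -0.30326647]
  collar top bbox [ 0.55989626 -0.31078491  0.21487877] [0.0322651  0.03131258 0.00666462]
  stub bbox 42 [ 0.56023201 -0.31134694  0.22736161] [0.01846073 0.01998858 0.00796538] [ 0.55903634 -0.31022425  0.22831216]
side ring 165 [0.59108628 0.09961945 0.12061363] [0.59062072 0.09972328 0.12076787] [0.04516267 0.04293265 0.007364  ] 0.0016453561561492244
side lev 292  axis xy [-0.1191  0.6005]
    -0.01 33 [ 0.6011 -0.0042  0.1448] [0.023 0.008 0.009]
    0.0 52 [0.6004 0.0052 0.1411] [0.026 0.009 0.013]
    0.01 47 [0.5997 0.0151 0.1353] [0.028 0.009 0.012]
    0.02 30 [0.6    0.025  0.1287] [0.017 0.01  0.011]
    0.03 31 [0.5967 0.0351 0.1237] [0.015 0.01  0.013]
    0.04 30 [0.5939 0.0453 0.1165] [0.015 0.009 0.011]
    0.05 29 [0.5941 0.0548 0.1095] [0.016 0.009 0.012]
    0.06 33 [0.5924 0.0649 0.1043] [0.018 0.009 0.01 ]
top pole 39 (array([ 0.5594, -0.3151]), np.float64(0.0004)) [ 0.55695461 -0.3066554
[... 219 characters left out ...]
  0.22828108] [0.01588772 0.01772237 0.01031808] [ 0.55945036 -0.31450159  0.22704841]
top ring 84 [0.59215917 0.09397703 0.11986753] [0.59001024 0.09596912 0.12086819] [0.04427156 0.03974151 0.00769279] 0.0020042105300480573
top lev 88  axis xy [-0.0914  0.5996]
    -0.01 8 [ 0.6003 -0.0026  0.1434] [0.013 0.003 0.005]
    0.0 9 [0.5989 0.0069 0.1371] [0.017 0.006 0.012]
    0.01 11 [0.5996 0.0144 0.1322] [0.011 0.008 0.012]
    0.02 7 [0.5971 0.0243 0.1253] [0.006 0.006 0.005]
    0.03 8 [0.5974 0.0345 0.1191] [0.006 0.009 0.007]
    0.04 6 [0.5963 0.0457 0.1109] [0.003 0.008 0.009]
    0.05 9 [0.5937 0.0547 0.1056] [0.009 0.009 0.009]
    0.06 17 [0.594  0.0655 0.0977] [0.019 0.007 0.01 ]
```

```bash
python3 -m crank '[[[0,0,-40],0,0],[[20,-10,-70],8,0],[[65,-30,-70],16,0],[[110,-50,-70],19.6,0],[[160,-72,-70],19.6,0],[[210,-95,-70],19.6,0],[[260,-118,-70],19.6,0],[[310,-141,-70],19.6,0],[[360,-164,-70],19.6,0],[[400,-182,-70],19.6,0]]'
```

```text
time: 1.1
eef_pos: [0.5301, -0.3409, 0.3008]
tcp_rot: [1.0, 0.0, -0.0, -0.0]
contact_force: [0.2, -0.2, -0.6]
opening: 0.999
finger_force: 0.0
```

```bash
python3 -m crank '[[[0,0,0],0,0],[[0,0,0],0,0],[[0,0,0],0,0]]'; python3 -c "
from h import *
from plant import *
s=get_state();p=s['eef_pos'];M=R.from_quat(s['tcp_rot']).as_matrix();print(p,M.round(3));print(M.T@(np.array([.560,-.314,.28])-p)*1e3)"
```

```text
time: 1.4
eef_pos: [0.5283, -0.3434, 0.3008]
tcp_rot: [1.0, -0.0, -0.001, -0.0]
contact_force: [0.4, -0.5, -0.1]
opening: 0.998
finger_force: 0.0
[ 0.52832982 -0.34343185  0.30083426] [[ 1.    -0.    -0.001]
 [-0.    -1.     0.   ]
 [-0.001 -0.    -1.   ]]
[ 31.68839303 -29.43058753  20.8083381 ]
```

```bash
python3 -m crank '[[[32,-29.5,0],0,0],[[32,-29.5,0],0,0],[[32,-29.5,40],0,0],[[32,-29.5,80],0,0],[[32,-29.5,110],0,0],[[32,-29.5,124],0,0],[[32,-29.5,124],0,0],[[32,-29.5,124],0,90],[[32,-29.5,124],0,90],[[32,-29.5,124],0,90]]' 30
python3 - <<'E'
from plant import *
from h import *
c=read_camera("side"); cv2.imwrite("pics/g1.png",cv2.resize(c["frame"][100:280,320:500],(720,720))[:600])
E
```

```text
time: 2.4
eef_pos: [0.562, -0.3142, 0.1798]
tcp_rot: [1.0, 0.0, 0.002, 0.001]
contact_force: [0.1, 0.6, -0.0]
opening: 0.651
finger_force: 0.0
```

View pics/g1.png

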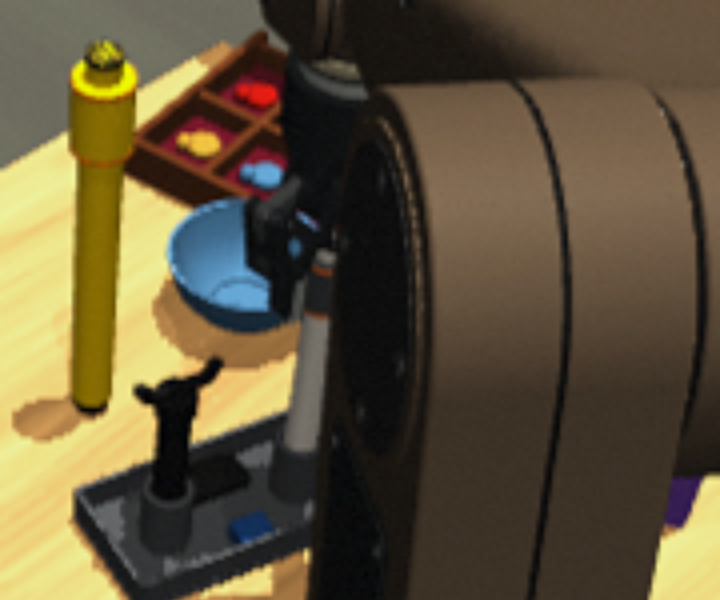

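The pole's collar sits between the fingers, with the hanger and caddy clear. Next I close.

```bash
python3 -m crank '[[[0,0,1],0,130],[[0,0,1],0,140],[[0,0,1],0,150],[[0,0,1],0,160],[[0,0,1],0,170],[[0,0,1],0,190],[[0,0,1],0,220],[[0,0,1],0,220]]' 40
```

```text
time: 3.25
eef_pos: [0.5611, -0.3134, 0.1765]
tcp_rot: [1.0, 0.0, 0.0, 0.0]
contact_force: [-0.8, -0.2, 0.7]
opening: 0.343
finger_force: 39.3
```

```bash
python3 -m crank '[[[0,0,-10],0,220],[[0,0,-30],0,220],[[0,0,-60],0,220],[[0,0,-95],0,220],[[0,0,-130],0,220],[[0,0,-165],0,220],[[0,0,-190],0,220],[[0,0,-195],0,220],[[0,0,-195],0,220]]' 80
```

```text
time: 4.15
eef_pos: [0.5611, -0.3132, 0.3722]
tcp_rot: [1.0, 0.0, 0.001, 0.0]
contact_force: [0.5, -0.7, -1.7]
opening: 0.331
finger_force: 79.3
```

```bash
python3 -m crank '[[[0,-20,0],0,220],[[5,-60,0],0,220],[[8,-110,0],0,220],[[12,-160,0],0,220],[[16,-210,0],0,220],[[20,-260,0],0,220],[[24,-310,0],0,220],[[28,-360,0],0,220],[[30,-400,0],0,220],[[30,-411.5,0],0,220]]'; python3 -m crank '[[[0,0,20],0,220],[[0,0,40],0,220],[[0,0,40],0,220],[[0,0,40],0,220],[[0,0,40],0,220]]'
python3 - <<'E'
from plant import *
from h import *
for n in("side","top"):
    c=read_camera(n); pickle.dump(c,open(n+"1.pkl","wb"))
    if n=="side": cv2.imwrite("pics/s1.png",cv2.resize(c["frame"][170:320,170:370],(800,600),interpolation=2))
E
```

```text
time: 5.15
eef_pos: [0.589, 0.1031, 0.3684]
tcp_rot: [1.0, 0.003, -0.003, -0.001]
contact_force: [-0.6, -0.1, -1.1]
opening: 0.333
finger_force: 79.3
time: 5.65
eef_pos: [0.5909, 0.098, 0.3321]
tcp_rot: [1.0, 0.0, 0.0, 0.0]
contact_force: [0.0, 0.5, -1.1]
opening: 0.328
finger_force: 79.3
```

View pics/s1.png

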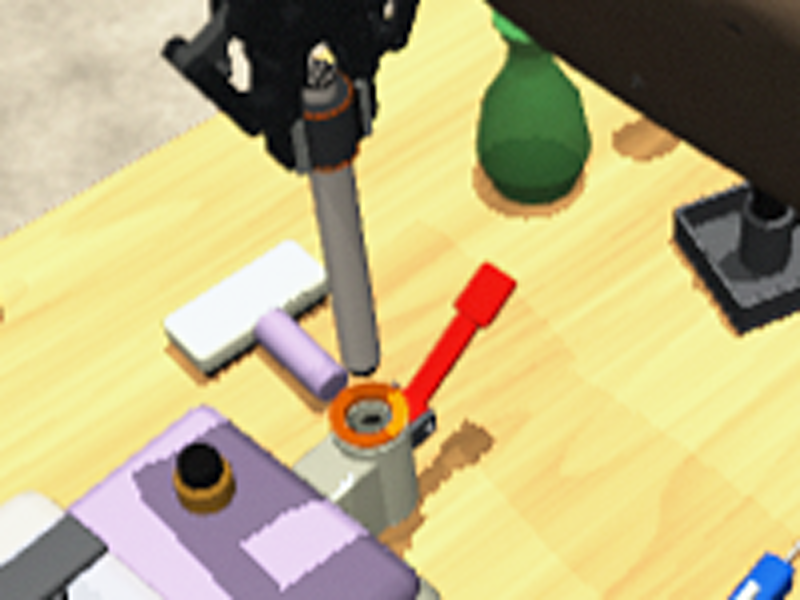

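The pole hangs just above the ring: foot at crop (362,370), ring at (370,412). I'll compare the pole axis and the ring in this same view.

```bash
python3 - <<'E'
from h import *
from scipy.optimize import least_squares
c=pickle.load(open("side1.pkl","rb")); P=cloud(c); z=P[...,2]; H,S,V=[a.astype(int) for a in cv2.split(cv2.cvtColor(c["frame"],cv2.COLOR_BGR2HSV))]
m=np.zeros(H.shape,bool); m[205:265,243:268]=1
q=P[m&(c["range_z"]>0)&(z>.172)&(z<.31)&(np.hypot(P[...,0]-.591,P[...,1]-.098)<.025)]
f=lambda x:np.hypot(q[:,0]-x[0]-x[2]*(q[:,2]-.16),q[:,1]-x[1]-x[3]*(q[:,2]-.16))-.011
s=least_squares(f,[.591,.098,0,0],loss="soft_l1",f_scale=.001); print(len(q),s.x.round(4),np.sqrt(np.mean(s.fun**2)))
m=np.zeros(H.shape,bool); m[255:290,245:282]=1
q=P[m&(c["range_z"]>0)&(H>8)&(H<24)&(S>150)&(z>.112)&(z<.128)]
print("ring",len(q),q.mean(0),(q.max(0)+q.min(0))/2)
# plane ring ellipse in image -> ray cast on z=.12
k=(m&(H>8)&(H<24)&(S>150)).astype(np.uint8); cs,_=cv2.findContours(k,cv2.RETR_EXTERNAL,cv2.CHAIN_APPROX_NONE); e=cv2.fitEllipse(max(cs,key=cv2.contourArea)); print(e)
F=240/np.tan(np.radians(c["vfov"])/2); d=R.from_quat(c["orientation"]).as_matrix()@[(e[0][0]-c["cx"])/F,(e[0][1]-c["cy"])/F,1]; o=c["origin"]
print(o+d*(.118-o[2])/d[2])
E
```

```text
468 [0.5901 0.0993 0.0024 0.0039] 0.0010289355048495442
ring 169 [0.59153268 0.09884776 0.12048851] [0.59133264 0.07986197 0.11968032]
((261.7405700683594, 272.84228515625), (15.987822532653809, 19.57436180114746), 77.45641326904297)
[0.59283613 0.09806499 0.118     ]
```

```bash
python3 -m crank '[[[1,0,15],0,220],[[1,0,30],0,220],[[1,0,40],0,220],[[1,0,44],0,220],[[1,0,48],0,220],[[1,0,50],0,220],[[1,0,50],0,220]]'
```

```text
time: 6.45
eef_pos: [0.5918, 0.0983, 0.2814]
tcp_rot: [1.0, 0.0, 0.0, -0.0]
contact_force: [-0.3, -0.2, -0.9]
opening: 0.335
finger_force: 79.3
```

```bash
python3 -m crank '[[[0,0,2],0,220],[[0,0,4],0,220],[[0,0,6],0,220],[[0,0,6],0,220]]'; python3 -m crank '[[[0,0,2],0,220],[[0,0,4],0,220],[[0,0,4],0,220]]';python3 -m crank '[[[0,0,2],0,220],[[0,0,4],0,220],[[0,0,4],0,220]]'
```

```text
time: 6.85
eef_pos: [0.5916, 0.0982, 0.275]
tcp_rot: [1.0, 0.0, -0.0, 0.0]
contact_force: [-0.3, -0.6, -1.4]
opening: 0.335
finger_force: 79.3
time: 7.15
eef_pos: [0.5915, 0.0982, 0.2708]
tcp_rot: [1.0, 0.0, -0.0, 0.0]
contact_force: [-0.2, -0.4, -1.3]
opening: 0.333
finger_force: 79.3
time: 7.45
eef_pos: [0.5916, 0.0983, 0.2669]
tcp_rot: [1.0, 0.0, -0.0, -0.0]
contact_force: [-0.4, 0.3, -1.8]
opening: 0.329
finger_force: 79.3
```

```bash
for i in 1 2 3 4; do python3 -m crank '[[[0,0,1.5],0,220],[[0,0,3],0,220],[[0,0,3],0,220]]' | egrep 'eef|contact'; done
```

```text
eef_pos: [0.5918, 0.0985, 0.2647]
contact_force: [-0.7, 0.3, 0.7]
eef_pos: [0.5923, 0.0984, 0.2634]
contact_force: [-2.2, 1.1, 4.8]
eef_pos: [0.5927, 0.0983, 0.2616]
contact_force: [-2.3, 0.6, 7.4]
eef_pos: [0.593, 0.0983, 0.2597]
contact_force: [-1.6, 0.6, 10.5]
```

```bash
for i in 1 2 3 4; do python3 -m crank '[[[0,0,1],0,220],[[0,0,2],0,220],[[0,0,2],0,220]]' | egrep 'eef|contact'; done
```

```text
eef_pos: [0.5927, 0.0983, 0.2564]
contact_force: [-2.3, 1.0, 6.1]
eef_pos: [0.5926, 0.0983, 0.2539]
contact_force: [-1.1, 0.4, 6.8]
eef_pos: [0.5926, 0.0983, 0.2518]
contact_force: [-1.7, 0.2, 6.5]
eef_pos: [0.5926, 0.0983, 0.2499]
contact_force: [-1.3, -0.1, 5.8]
```

```bash
for i in 1 2 3 4; do python3 -m crank '[[[0,0,1],0,220],[[0,0,2],0,220],[[0,0,2],0,220]]' | egrep 'eef|contact'; done
```

```text
eef_pos: [0.5926, 0.0983, 0.2479]
contact_force: [-2.4, 0.6, 5.9]
eef_pos: [0.5926, 0.0983, 0.2459]
contact_force: [-0.8, 0.9, 5.6]
eef_pos: [0.5926, 0.0983, 0.2439]
contact_force: [-1.0, -0.1, 7.1]
eef_pos: [0.5926, 0.0983, 0.2419]
contact_force: [-1.4, -0.2, 6.3]
```

```bash
for i in 1 2 3 ; do python3 -m crank '[[[0,0,1],0,220],[[0,0,2],0,220],[[0,0,2],0,220]]' | egrep 'eef|contact'; done
```

```text
eef_pos: [0.5926, 0.0983, 0.2398]
contact_force: [-1.9, 0.4, 6.9]
eef_pos: [0.5926, 0.0983, 0.2379]
contact_force: [-1.3, -0.1, 6.5]
eef_pos: [0.5926, 0.0982, 0.2358]
contact_force: [-1.2, 1.3, 6.4]
```

Depth ~55 mm, drag steady. Continuing.

```bash
for i in 1 2 3 ; do python3 -m crank '[[[0,0,1],0,220],[[0,0,2],0,220],[[0,0,2],0,220]]' | egrep 'eef|contact'; done
```

```text
eef_pos: [0.5928, 0.0983, 0.2341]
contact_force: [-0.8, 1.0, 8.0]
eef_pos: [0.5932, 0.0982, 0.2341]
contact_force: [-3.4, 0.6, 11.6]
eef_pos: [0.5936, 0.0983, 0.2341]
contact_force: [-5.5, 0.2, 17.5]
```

```bash
python3 -m crank '[[[0,0,1],0,220],[[0,0,1],0,220],[[0,0,1],0,220]]' | egrep 'eef|contact'; python3 -m crank '[[[0,0,-2],0,220],[[0,0,-4],0,220],[[0,0,-6],0,220],[[0,0,-6],0,220]]' | egrep 'eef|contact'
```

```text
eef_pos: [0.5937, 0.0983, 0.2341]
contact_force: [-5.3, -0.4, 19.5]
eef_pos: [0.5926, 0.0982, 0.2341]
contact_force: [-0.2, 0.1, 6.1]
```

```bash
python3 -m crank '[[[0,0,-2],0,220],[[0,0,-2],0,180],[[0,0,-2],0,130],[[0,0,-2],0,90],[[0,0,-2],0,60],[[0,0,-2],0,60],[[0,0,-2],0,60]]'; python3 -m crank '[[[0,0,-10],0,60],[[0,0,-30],0,60],[[0,0,-60],0,60],[[0,0,-90],0,60],[[0,0,-100],0,60],[[0,0,-100],0,60]]'
python3 - <<'E'
from plant import *
from h import *
c=read_camera("side"); pickle.dump(c,open("side2.pkl","wb")); cv2.imwrite("pics/s2.png",cv2.resize(c["frame"][170:320,170:370],(800,600),interpolation=2))
P=cloud(c); q=P[180:300,240:285].reshape(-1,3); q=q[(np.hypot(q[:,0]-.5915,q[:,1]-.0985)<.02)&(q[:,2]>.13)&(q[:,2]<.32)]
for a in(.13,.17,.2,.24,.265,.28): 
    g=q[(q[:,2]>a)&(q[:,2]<a+.025)]; print(a,len(g),g.mean(0) if len(g) else '')
print(np.sort(q[:,2])[-10:])
H,S,V=[a.astype(int) for a in cv2.split(cv2.cvtColor(c["frame"],cv2.COLOR_BGR2HSV))]
m=np.zeros(H.shape,bool); m[232:285,268:303]=1
q=P[m&((H<5)|(H>174))&(S>150)&(P[...,2]>.085)&(P[...,2]<.2)]; print("lev",len(q),q.min(0),q.max(0))
y,zz=q[:,1],q[:,2]; print(np.polyfit(y,zz,1),np.polyfit(y,q[:,0],1))
E
```

```text
time: 14.25
eef_pos: [0.5917, 0.0982, 0.2341]
tcp_rot: [1.0, 0.0, -0.0, 0.0]
contact_force: [-0.2, -0.0, -0.4]
opening: 0.767
finger_force: 0.0
time: 14.85
eef_pos: [0.5926, 0.0983, 0.3371]
tcp_rot: [1.0, 0.0, 0.002, 0.0]
contact_force: [-0.2, -0.4, -0.0]
opening: 0.761
finger_force: 0.0
0.13 67 [0.58426335 0.10497844 0.14253176]
0.17 74 [0.58384213 0.10417561 0.18234041]
0.2 81 [0.58330565 0.10414743 0.21214074]
0.24 115 [0.58074924 0.10601995 0.25243008]
0.265 192 [0.58567142 0.10320339 0.27729444]
0.28 65 [0.58842001 0.10156764 0.28607198]
[0.28828662 0.28836769 0.28837994 0.28858143 0.2886103  0.28862245
 0.28887754 0.28899154 0.28970428 0.29037687]
lev 290 [ 0.58351575 -0.00874697  0.0993255 ] [0.61197321 0.07424968 0.15033688]
[-0.6242631   0.14430367] [-0.11998777  0.6004533 ]
```

View pics/s2.png

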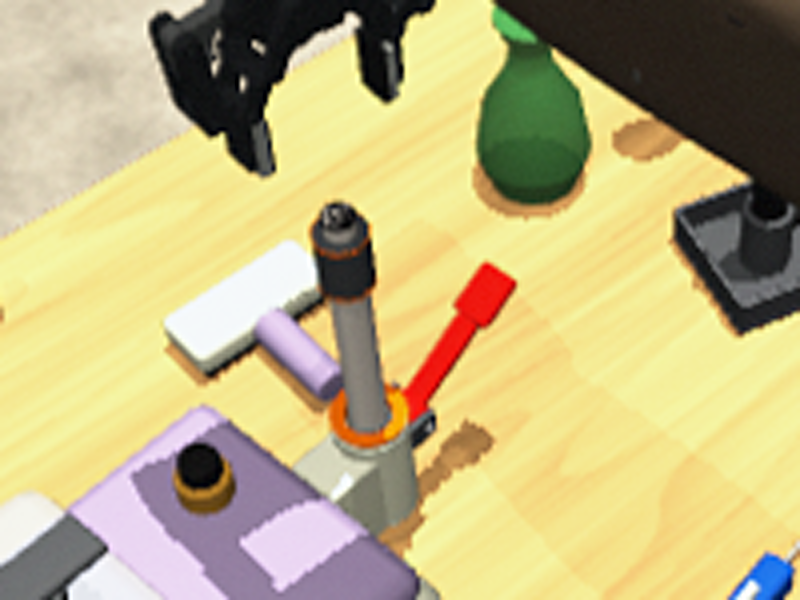

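The pole is seated upright (top at crop (340,215), z≈0.287), and the lever is still up with its paddle at (485,295). Next I move the shut fingers over the paddle.

```bash
python3 -m crank '[[[0,0,-15],0,60],[[3,25,-15],0,60],[[6,60,-15],0,120],[[12,95,-15],0,200],[[12,103,-15],0,255],[[12,103,20],0,255],[[12,103,70],0,255],[[12,103,120],0,255],[[12,103,155],0,255],[[12,103,165],0,255]]' 40; python3 -m crank '[[[0,0,5],0,255],[[0,0,10],0,255],[[0,0,10],0,255],[[0,0,10],0,255]]'
```

```text
time: 15.9
eef_pos: [0.6, -0.0035, 0.163]
tcp_rot: [1.0, 0.0, -0.006, -0.001]
contact_force: [0.4, -0.2, 0.1]
opening: -0.0
finger_force: 0.0
time: 16.3
eef_pos: [0.605, -0.0049, 0.1615]
tcp_rot: [1.0, 0.0, 0.002, 0.0]
contact_force: [-0.7, 0.4, -0.2]
opening: 0.003
finger_force: 0.0
```

```bash
python3 -m crank '[[[0,0,6],0,255],[[0,0,12],0,255],[[0,0,18],0,255],[[0,0,24],0,255],[[0,0,24],0,255]]'|egrep 'eef|contact'; python3 -m crank '[[[0,0,5],0,255],[[0,0,10],0,255],[[0,0,15],0,255],[[0,0,20],0,255],[[0,0,25],0,255],[[0,0,30],0,255],[[0,0,30],0,255]]'|egrep 'eef|contact'
```

```text
eef_pos: [0.6044, -0.0052, 0.1356]
contact_force: [0.4, 0.0, 1.9]
eef_pos: [0.6032, -0.0045, 0.104]
contact_force: [0.6, -0.0, -0.6]
```

```bash
python3 -m crank '[[[0,0,3],0,255],[[0,0,6],0,255]]'|egrep 'eef|contact';python3 - <<'E'
from plant import *
from h import *
c=read_camera("side"); cv2.imwrite("pics/s3.png",cv2.resize(c["frame"][170:320,170:370],(800,600),interpolation=2))
E
```

```text
eef_pos: [0.6033, -0.0049, 0.099]
contact_force: [-0.7, -2.9, 3.3]
```

View pics/s3.png

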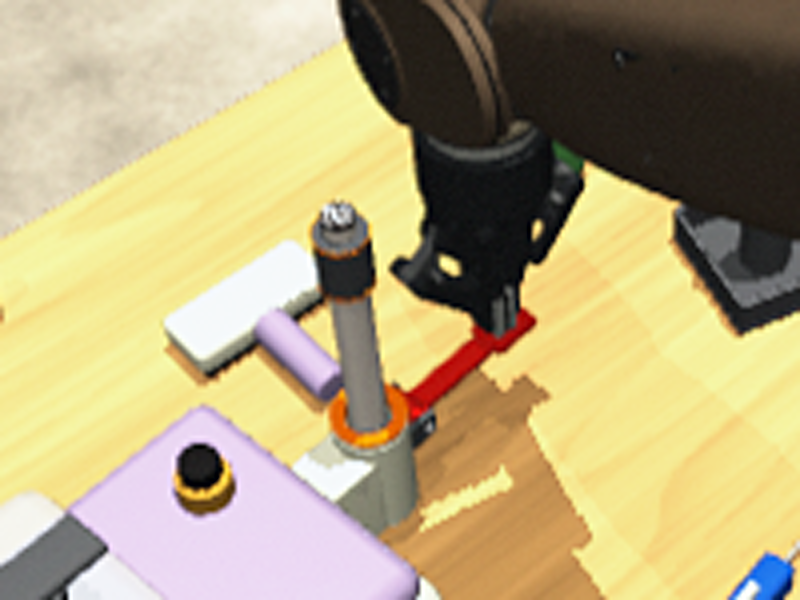

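The fingers (crop (500,325)) are on the paddle and the lever is nearly level. I'll press on until the stop is felt.

```bash
for i in 1 2 3; do python3 -m crank '[[[0,0,1],0,255],[[0,0,2],0,255],[[0,0,2],0,255]]'|egrep 'eef|contact'; done
```

```text
eef_pos: [0.6035, -0.0048, 0.0984]
contact_force: [-4.0, -2.1, 8.8]
eef_pos: [0.6036, -0.0048, 0.0983]
contact_force: [-7.7, -1.5, 17.4]
eef_pos: [0.6037, -0.0048, 0.0981]
contact_force: [-11.6, -2.1, 23.0]
```

```bash
python3 -m crank '[[[0,0,-5],0,255],[[0,0,-10],0,255],[[0,0,-40],0,255],[[0,0,-90],0,255],[[0,0,-140],0,255],[[0,30,-190],0,255],[[0,60,-220],0,255],[[0,80,-220],0,255],[[0,80,-220],0,255],[[0,80,-220],0,255]]'; python3 - <<'E'
from plant import *
from h import *
c=read_camera("side"); cv2.imwrite("pics/s4.png",c["frame"])
P=cloud(c); H,S,V=[a.astype(int) for a in cv2.split(cv2.cvtColor(c["frame"],cv2.COLOR_BGR2HSV))]
m=np.zeros(H.shape,bool); m[232:290,268:310]=1
q=P[m&((H<5)|(H>174))&(S>150)&(P[...,2]>.085)&(P[...,2]<.2)]; y=q[:,1]
for a in np.arange(-.04,.08,.015):
    g=q[(y>=a)&(y<a+.015)]
    if len(g): print(round(a,3),len(g),g.mean(0).round(4),g[:,2].max())
q=P[180:300,240:285].reshape(-1,3); q=q[(np.hypot(q[:,0]-.5915,q[:,1]-.0985)<.02)&(q[:,2]>.13)&(q[:,2]<.32)]; print(np.sort(q[:,2])[-10:])
E
```

```text
time: 19.65
eef_pos: [0.6033, -0.0843, 0.3114]
tcp_rot: [1.0, -0.0, -0.001, -0.001]
contact_force: [0.3, 0.4, -0.6]
opening: -0.002
finger_force: 0.0
-0.025 43 [ 0.6022 -0.0166  0.0985] 0.1022402782535069
-0.01 53 [ 0.6006 -0.0025  0.0988] 0.10258940283819973
0.005 42 [0.5994 0.0123 0.0986] 0.10228551883433168
0.02 31 [0.5978 0.0277 0.0981] 0.10076403225943509
0.035 39 [0.596  0.0426 0.098 ] 0.10218214493650168
0.05 35 [0.5947 0.058  0.0983] 0.10197400983169413
0.065 16 [0.5891 0.069  0.101 ] 0.10473906410086053
[0.28812497 0.28819897 0.28829463 0.28854942 0.28857726 0.28861413
 0.28865136 0.28878109 0.28953495 0.28962254]
```

View pics/s4.png

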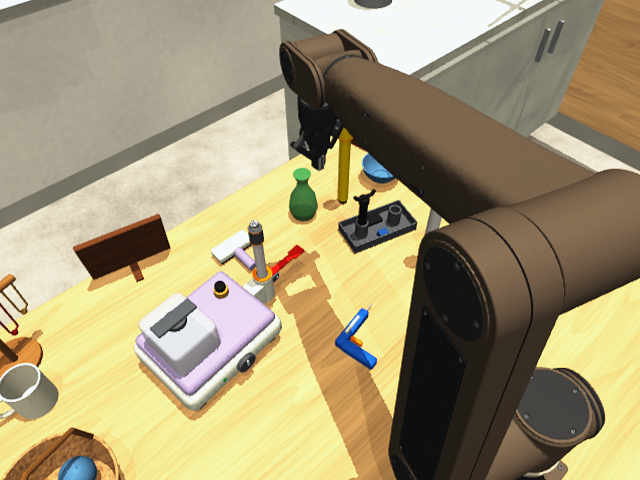

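The lever is level at z≈0.098 (285,262) and the pole is still seated at (258,250). The hanger is in its pocket (364,210), the other goods haven't moved and the arm is clear.

```bash
python3 -c "
from plant import ctrl
print(ctrl.sign_off())"
```

```text
the job is handed in; nothing more can be done
None
```

I handed the job in at about 20 s: the pole bottomed out about 57 mm down the socket, then the red lever was pressed to its end stop and let go, with the hanger top and the goods in view left where they were.

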